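# Set the spark plug wrench down into the open plug well

### The job

Take the spark plug wrench, the tall tool with the long T-bar handle, out of the wooden tool rack. Find the one open well of the engine's cylinder head, the one without an ignition coil, and lower the wrench upright into it until its socket end is all the way down on the well's floor over the spark plug. Keep hold of it while it goes down (do not drop it in), then let go and leave it standing in the well.

Things in the scene. Friction and masses are not known exactly. Their poses are not given: they have to be found in the camera images.
- wrench_bar (a point): Middle of the wrench's T-bar, where to grip it from above, fingers closing across the bar. The bar is level, flat-sided, plain steel, 100 mm long (along this point's x axis), 14 mm thick and 24 mm high; its middle is 163 mm straight above the wrench's foot. Below it runs a round shaft 12 mm thick; the lowest 44 mm is a hollow round socket 25 mm wide.
- wrench: The same spark plug wrench, one rigid steel tool of about 0.2 kg, 175 mm tall, standing upright and loose in a hole of the rack. Origin: centre of its foot (the open end of the socket). z axis up along the shaft, x axis along the T-bar.
- rack: Fixed pale wooden block, 70 x 230 mm, 60 mm high; origin at the centre of its underside, y axis along its length. Three holes 32 mm wide, 52 mm deep, 75 mm apart, so tools must rise over 52 mm. Beside the wrench stand two others, not wanted: one with a 50 mm T-bar, one with a black upright handle, their tops up to 120 mm above the table: carry over them. Which stands where varies.
- open_well (a point): Centre of the open well's mouth, level with the top of the fixed aluminium head (130 x 310 mm, 85 mm high; three wells 90 mm apart along y). Any may be the open one; black coils, 29 mm high, close the others. The well is round, vertical, 36 mm wide, 65 mm deep; top 8 mm flared to 52 mm wide. A thin plug tip stands 18 mm up mid-floor; the socket fits over it freely.
Things that resemble listed ones, but are neither listed nor needed, are in the scene too. Leave any pink or yellow look-alike of the wrench alone.

How it is judged (in metres and radians):
On the way:
1. the wrench's foot is at least 40 mm down in the open well while the fingers still hold it (z of wrench in the frame of open_well below -0.04 m and horizontal distance between wrench and open_well below 0.012 m and contact force between the fingers and wrench above 0.5 N), for 0.1 s.
At the end, for the whole second after the job is handed in: The wrench stands, released and at rest, in the open well: its foot within 9 mm of the well's floor (at least 56 mm below the mouth) and within 12 mm of the well's axis, the wrench within 20 degrees of upright (z of wrench in the frame of open_well below -0.056 m and horizontal distance between wrench and open_well below 0.012 m and angle between wrench's own z axis and vertical below 0.35 rad and linear speed of wrench below 0.02 m/s); the robot touches nothing.
It also fails if it takes over 42 s, if anything falls off the work surface, if the arm or the gripper's body presses on something with over 40 N, if the wrist force passes 120 N, or if a joint passes its speed limit or range.

### The arm

A 6-joint arm with a two-finger parallel gripper is mounted at the origin on the work surface. World frame = base frame: x ahead of the robot, y to its left, z up, the work surface at z = 0. Lengths are in mm, angles in degrees, forces in N, time in s.
With the tool pointing down it reaches from about 350 to 850 mm from the base axis. Payload 8.1 kg.
Tool frame: the origin (TCP) lies at the centre of the arm's flange, where the gripper is bolted on; the fingertips stand 173 mm ahead of it and the grasp point (between the pads) lies 155 mm ahead of it; z points along the fingers, y is the line along which they close (so a half turn about z gives the same grasp; the last joint's range is limited). The gripper opens to 85 mm and grips with 20 to 120 N. Pads are 22 mm wide; open, the fingers measure 114 mm over their backs; the gripper's body (76 mm by 85 mm) begins 54 mm behind the grasp point. The pads swing forward as they close: fully open they stand 13 mm farther back than shut.
Start: joints at [63.346, 7.471, 85.268, -0, 87.261, -4.893], TCP at [222.421, 557.257, 404.692] pointing down, gripper open.
Joint ranges: [-169.43, 169.43], [-51.17, 129.36], [1.28, 143.12], [-76.62, 256.62], [0, 156.53], [-152.29, 152.29]. Speed limits (degrees/s): [136.94, 136.94, 159.86, 180, 180, 180].

### API

Orientations are given as [roll, pitch, yaw] about the fixed x, y, z axes, in that order (R = Rz(yaw) Ry(pitch) Rx(roll)).
In Python, from bench import * gives the robot as it stands.
- The arm moves only by the shell command python3 -m jog 'ROWS' [FORCE]. ROWS is text: rows parted by semicolons, each of 7 numbers parted by spaces: the shift along the tool's x, y, z scaled (see below), then the turn, a rotation vector about the tool's x, y, z scaled (see below), then the closure, from -1 (fully open) to 1 (shut). In form: tx ty tz wx wy wz hand; .... A call has 1 to 5 rows; each row shifts and turns the commanded pose from where the row before left it, along the tool's axes as they then stand; what a row does not reach is not made up. The controller multiplies each number of a shift by 0.1 m and each number of a turn by 60 degrees. A row lasts 1/8 s, in which the tool goes at most 62.5 mm and 10.7 degrees, less where a joint would pass 70% of its speed; a pose out of reach is approached as far as the arm can. A call with a number of a shift or a turn outside -1 to 1 is refused whole. A call with a gripper value outside its range is refused whole. The fingers move at their own pace and stop on an object; FORCE is the grip in N (left out, the last holds). Time passes only in rows, so rows that do not move let the fingers close. It gives the time, the measured TCP pose, the force, the opening and the grip force at its end, in the units of the state.
- sense(): the state, without advancing time (a new reading comes with each control period).
- snapshot(name): name is "scene" or "top" or "wrist"; returns a dict with "img" (480x640x3 uint8, red, green, blue), "fx", "fy", "cx", "cy" (pixels), "extrinsics" (4x4, takes a point from camera to world coordinates). Camera axes: x right, y down, z forward; pixel columns grow to the right and rows downward; lengths in mm; the calibration is good to about 2 mm. A picture is of the moment at which its call begins. There is no depth.
- hand_in(): hands the job in; it is judged then, once.
The state is a dict: "time": time; "joint_pos": joint angles; "qd": joint speeds; "joint_efforts": joint torques, N m; "tool_pos": TCP position; "tcp_rot": TCP orientation; "ft_force": force on the tool from outside, world axes, zero at the start; "wrist_torque": the same for the moment, N m; "finger_gap": finger opening in mm; "grip_force": force on a finger pad.
Only numpy, scipy, OpenCV 4.12 (cv2) and the standard library are available. Lean on these libraries where they do the work, as an engineer would, in place of code of your own. Each camera call takes 0.05 s, during which the arm holds its last target. There are 200 camera calls.

## Working session

There is one attempt and no reset: what is moved stays moved. The work goes in short steps, Python scripts to look and compute and a shell command to move; the robot and the scene stay as the last step left them, time stands still between calls to the robot, and variables do not carry over. Pictures are saved under pics/ and viewed, at most 10 in all, crops included, and the job is handed in when it is done.

```bash
mkdir -p pics; ls
cat > h.py <<'E'
from bench import *
import numpy as np, cv2
def save(n,f):
    s=snapshot(n); cv2.imwrite('pics/'+f,s['img'][:,:,::-1]); return s
def ray(s,u,v,z):
    E=np.array(s['extrinsics']); d=E[:3,:3]@np.array([(u-s['cx'])/s['fx'],(v-s['cy'])/s['fy'],1]); o=E[:3,3]
    return o+d*(z-o[2])/d[2]
def proj(s,p):
    E=np.linalg.inv(np.array(s['extrinsics'])); c=E[:3,:3]@np.array(p)+E[:3,3]
    return np.array([s['fx']*c[0]/c[2]+s['cx'],s['fy']*c[1]/c[2]+s['cy']])
E
python3 - <<'E'
from h import *
import pickle
d={n:save(n,n+'0.png') for n in('top','scene')}
pickle.dump(d,open('s0.pkl','wb'))
for n in d: print(n,np.round(d[n]['extrinsics'],2),d[n]['fx'])
print(sense())
E
```

```text
pics
top [[-1.10000e-01 -9.70000e-01  2.20000e-01  2.21290e+02]
 [-9.90000e-01  1.10000e-01 -2.00000e-02  9.00300e+01]
 [-0.00000e+00 -2.20000e-01 -9.80000e-01  1.36226e+03]
 [ 0.00000e+00  0.00000e+00  0.00000e+00  1.00000e+00]] 617.6191015084169
scene [[ 5.8000e-01  6.2000e-01 -5.2000e-01  9.1525e+02]
 [ 8.1000e-01 -4.5000e-01  3.7000e-01 -2.1199e+02]
 [-0.0000e+00 -6.4000e-01 -7.7000e-01  7.2694e+02]
 [ 0.0000e+00  0.0000e+00  0.0000e+00  1.0000e+00]] 455.10847855505534
{'time': 0.1, 'joint_pos': array([ 6.33461643e+01,  7.51232438e+00,  8.53229510e+01,  1.28754632e-04,
        8.72612300e+01, -4.89364540e+00]), 'qd': array([-0.05338716, -0.12485794, -0.12480309, -0.02139584,  0.08624123,
       -0.01783215]), 'joint_efforts': array([ 4.64006553e-04, -5.70946777e+01, -5.01945448e+01, -1.75319306e-04,
        8.10416095e-03,  3.72083855e-05]), 'tool_pos': array([222.32734911, 557.07150389, 403.73384136]), 'tcp_rot': array([-1.79903857e+02, -8.36065015e-03,  1.58239796e+02]), 'ft_force': array([-0.51595775, -0.52449267, -0.57844867]), 'wrist_torque': array([ 0.01706405, -0.04506803,  0.01705143]), 'grip_force': 0.0, 'finger_gap': 85.4094132530756}
```

View pics/top0.png

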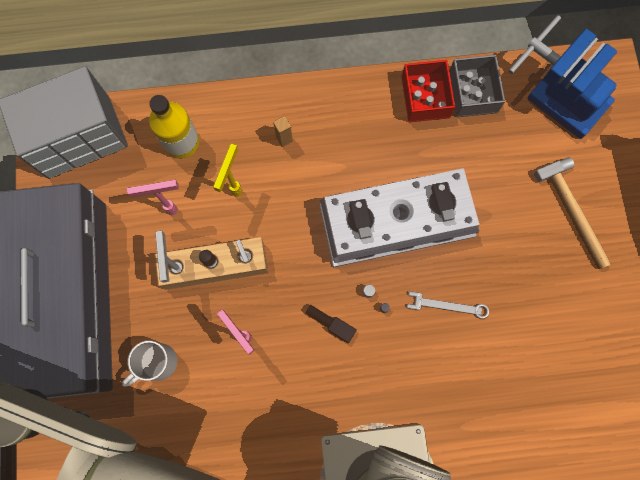

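View pics/scene0.png

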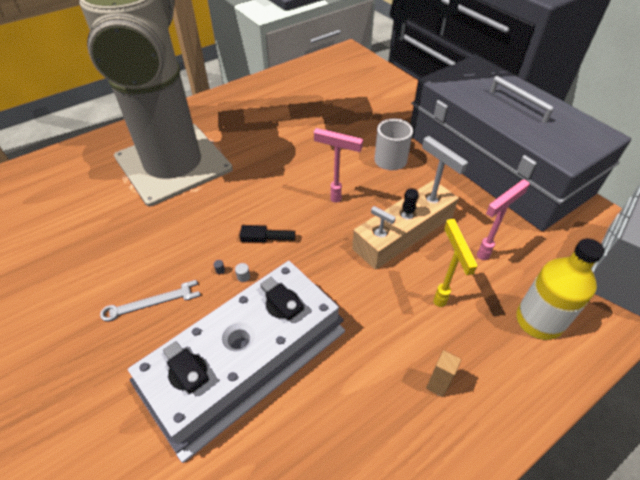

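The top view shows the wrench bar in the rack at about (162,256), running from (160,232) to (166,280), and the open middle well at (402,211). In the scene view the bar runs (425,142) to (465,168) and the well is at (237,337). The pink and yellow tools are look-alikes.

Run:
```python
from h import *
import pickle
d=pickle.load(open('s0.pkl','rb'))
def comp(n,box,f,seed):
    u0,v0,u1,v1=box; im=d[n]['img'][v0:v1,u0:u1]; hsv=cv2.cvtColor(im,cv2.COLOR_RGB2HSV)
    m=f(hsv).astype(np.uint8)*255
    k,l,st,c=cv2.connectedComponentsWithStats(m,connectivity=4)
    i=l[seed[1]-v0,seed[0]-u0]
    pts=np.argwhere(l==i)[:,::-1]+[u0,v0]
    print(n,'label',i,'area',len(pts)); return cv2.minAreaRect(pts.astype(np.float32))
g=lambda h:(h[...,1]<60)&(h[...,2]>120)
r=comp('top',(145,222,180,290),g,(162,250)); print(r)
r2=comp('scene',(415,130,475,180),g,(445,152)); print(r2)
for n,pts in(('top',[(160,233),(166,279),r[0]]),('scene',[(427,142),(464,165),r2[0]])):
    for p in pts: print(n,p,ray(d[n],*p,180)[:2].round(1))
for n,p in(('top',(402,211)),('scene',(237,337))): print('well',ray(d[n],*p,85)[:2].round(1))
# head top & well dark circle
for n,box in(('top',(385,195,418,228)),('scene',(215,318,258,357))):
    u0,v0,u1,v1=box; gr=cv2.cvtColor(d[n]['img'][v0:v1,u0:u1],cv2.COLOR_RGB2GRAY)
    m=(gr<165).astype(np.uint8); cs,_=cv2.findContours(m,cv2.RETR_EXTERNAL,cv2.CHAIN_APPROX_NONE)
    c=max(cs,key=cv2.contourArea); e=cv2.fitEllipse(c)if len(c)>5 else 0
    print(n,e[0][0]+u0,e[0][1]+v0,e[1],ray(d[n],e[0][0]+u0,e[0][1]+v0,85)[:2])
for a,n in((d['top']['img'][225:290,140:275],'a'),(d['top']['img'][180:240,360:460],'b')): cv2.imwrite(n+'.png',cv2.resize(a[:,:,::-1],None,fx=4,fy=4))
A=cv2.imread('a.png');B=cv2.imread('b.png');C=np.zeros((A.shape[0]+B.shape[0],max(A.shape[1],B.shape[1]),3),np.uint8);C[:A.shape[0],:A.shape[1]]=A;C[A.shape[0]:,:B.shape[1]]=B;cv2.imwrite('pics/crop1.png',C)
```

```text
top label 1 area 341
((160.67979431152344, 255.38763427734375), (49.25332260131836, 6.873659133911133), 84.5596694946289)
scene label 3 area 513
((443.1922912597656, 153.46151733398438), (49.09096145629883, 14.42220401763916), 33.690067291259766)
top (160, 233) [537.3 378.6]
top (166, 279) [444.5 372. ]
top (160.67979431152344, 255.38763427734375) [492.2 379.7]
scene (427, 142) [456. 371.]
scene (464, 165) [544.5 378.3]
scene (443.1922912597656, 153.46151733398438) [498.8 371.3]
well [ 553.7 -116.3]
well [ 557.3 -116.4]
top 402.8496608734131 211.10665893554688 (19.041900634765625, 20.897459030151367) [ 553.230502   -118.09183995]
scene 235.92223167419434 339.3049564361572 (19.870004653930664, 26.821186065673828) [ 559.83647367 -119.70057949]
```

View pics/crop1.png

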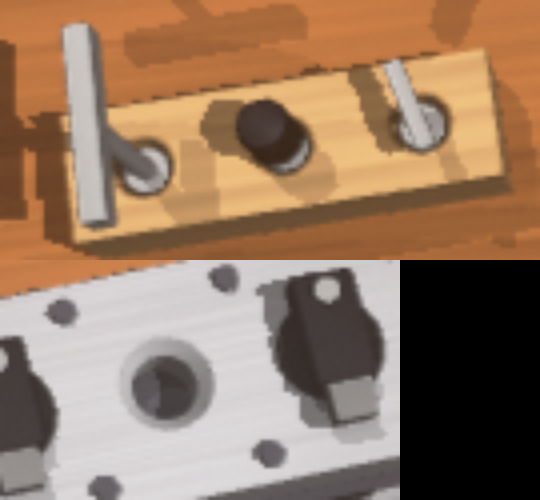

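```bash
python3 -m jog '-0.5 -0.11 -0.05 0 0 0 -1; -0.5 -0.11 -0.05 0 0 0 -1; -0.5 -0.11 -0.05 0 0 0 -1; -0.5 -0.11 -0.05 0 0 0 -1; -0.5 -0.11 -0.05 0 0 0 -1'
python3 -m jog '-0.5 -0.11 -0.05 0 0 0 -1; 0 0 0 0 0 -0.15 -1; 0 0 0 0 0 -0.15 -1; 0 0 0 0 0 -0.14 -1; 0 0 0 0 0 0 -1'
```

```text
time: 0.72
tool_pos: [435.3, 412.3, 429.4]
tcp_rot: [-180.0, -0.0, 158.2]
ft_force: [0.0, 0.5, -0.0]
finger_gap: 85.6
grip_force: 0.0
time: 1.35
tool_pos: [476.5, 384.6, 434.1]
tcp_rot: [-180.0, -0.1, -175.4]
ft_force: [-0.4, 0.4, -0.6]
finger_gap: 85.2
grip_force: 0.0
```

Run:
```python
from h import *
import pickle
s=save('wrist','w1.png'); s['st']=sense(); pickle.dump(s,open('w1.pkl','wb'))
print(np.round(s['extrinsics'],2),s['fx'],proj(s,[495,375,183]))
```

```text
[[-8.0000e-02  9.6000e-01  2.6000e-01  4.1015e+02]
 [ 1.0000e+00  8.0000e-02  2.0000e-02  3.7885e+02]
 [-0.0000e+00  2.6000e-01 -9.7000e-01  4.0356e+02]
 [ 0.0000e+00  0.0000e+00  0.0000e+00  1.0000e+00]] 358.73708712965214 [299.0493205  280.74793793]
```

View pics/w1.png

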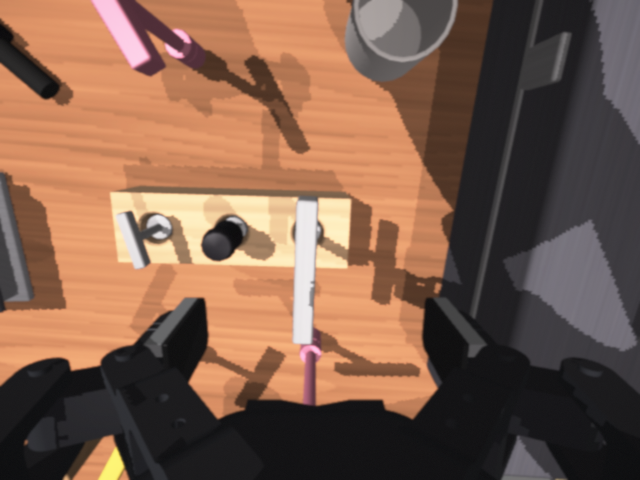

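The bar spans (308,199) to (303,342) in the wrist view. The pink look-alike's socket shows behind it near (311,352), so I'll check its clearance.

Run:
```python
from h import *
import pickle
s=pickle.load(open('w1.pkl','rb')); d=pickle.load(open('s0.pkl','rb'))
h=cv2.cvtColor(s['img'],cv2.COLOR_RGB2HSV); m=((h[...,1]<45)&(h[...,2]>150)).astype(np.uint8)
k,l,st,c=cv2.connectedComponentsWithStats(m,connectivity=4); i=l[270,303]; print(st[i])
r=cv2.minAreaRect(np.argwhere(l==i)[:,::-1].astype(np.float32)); b=cv2.boxPoints(r); print(r)
w=np.array([ray(s,*p,183)[:2] for p in b]); print(w.round(1),w.mean(0)); e=[np.linalg.norm(w[j]-w[(j+1)%4]) for j in range(4)]; print(e)
print('dir',[np.degrees(np.arctan2(*(w[(j+1)%4]-w[j])[::-1])) for j in range(4)])
print('pink foot',ray(s,311,352,12), ray(d['top'],170,208,0),'bar',ray(d['top'],128,191,175),ray(d['top'],178,184,175))
print(s['st']['tool_pos'],s['st']['tcp_rot'])
```

```text
[ 293  200   27  144 2884]
((305.911376953125, 271.6319580078125), (24.187925338745117, 143.1769256591797), 1.3971810340881348)
[[540.8 373.3]
 [442.1 369.2]
 [441.3 384.1]
 [539.9 389.9]] [491.03404294 379.15147826]
[np.float64(98.72286837278865), np.float64(14.910347345747244), np.float64(98.75044859506981), np.float64(16.630520643110913)]
dir [np.float64(-177.60282920113542), np.float64(93.19488255954384), np.float64(3.3954544190297895), np.float64(-86.93101718065512)]
pink foot [652.66723871 393.05805484  12.        ] [641.75618869 396.66839359   0.        ] bar [632.51320634 439.11877316 175.        ] [636.06443227 338.41903862 175.        ]
[476.51113634 384.69278787 434.23880208] [-1.79975589e+02 -3.93493159e-02 -1.75543407e+02]
```

```bash
python3 -m jog '-0.14 -0.08 0 0 0 0.017 -1; 0 0 0.3 0 0 0 -1; 0 0 0.3 0 0 0 -1; 0 0 0.3 0 0 0 -1; 0 0 0.19 0 0 0 -1' 60
python3 -m jog '0 0 0 0 0 0 -1;0 0 0 0 0 0 -1'
python3 - <<'E'
from h import *
s=save('wrist','w2.png')
E
```

```text
time: 2.02
tool_pos: [491.5, 377.2, 323.7]
tcp_rot: [-179.9, -0.1, -176.5]
ft_force: [0.4, -0.1, -1.0]
finger_gap: 85.3
grip_force: 0.0
time: 2.28
tool_pos: [491.8, 378.1, 327.1]
tcp_rot: [179.9, 0.1, -176.4]
ft_force: [-0.1, 0.3, 1.1]
finger_gap: 85.1
grip_force: 0.0
```

View pics/w2.png

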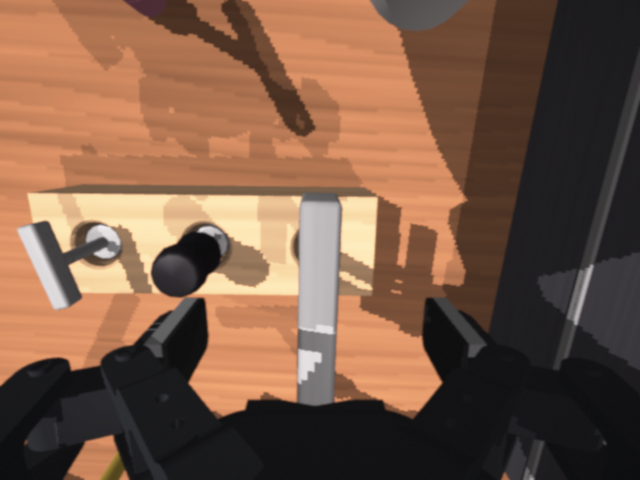

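The bar is centred between the fingers (u≈318) and aligned with them. Closing now.

```bash
python3 -m jog '0 0 0 0 0 0 0;0 0 0 0 0 0 0.5;0 0 0 0 0 0 1;0 0 0 0 0 0 1;0 0 0 0 0 0 1' 80
python3 -m jog '0 0 0 0 0 0 1;0 0 0 0 0 0 1;0 0 0 0 0 0 1;0 0 0 0 0 0 1' 
python3 -m jog '0 0 -0.15 0 0 0 1;0 0 -0.15 0 0 0 1;0 0 -0.15 0 0 0 1;0 0 -0.15 0 0 0 1;0 0 0 0 0 0 1'
```

```text
time: 2.95
tool_pos: [491.3, 378.0, 326.0]
tcp_rot: [180.0, 0.0, -176.4]
ft_force: [0.3, 0.1, 1.3]
finger_gap: 12.8
grip_force: 78.1
time: 3.45
tool_pos: [491.2, 378.0, 325.9]
tcp_rot: [180.0, 0.0, -176.4]
ft_force: [-0.5, 0.4, 3.5]
finger_gap: 12.7
grip_force: 78.3
time: 4.08
tool_pos: [491.6, 378.2, 388.1]
tcp_rot: [179.9, 0.2, -176.4]
ft_force: [-0.2, -0.4, -1.5]
finger_gap: 12.4
grip_force: 78.0
```

```bash
python3 -m jog '0 0 -0.25 0 0 0 1;0 0 -0.3 0 0 0 1;0 0 -0.25 0 0 0 1;0 0 -0.1 0 0 0 1;0 0 0 0 0 0 1'
python3 -m jog '0 -0.15 0 0 0 0 1;-0.02 -0.3 0 0 0 0 1;-0.03 -0.4 0 0 0 0 1;-0.03 -0.4 0 0 0 0 1;-0.03 -0.4 0 0 0 0 1'
python3 -m jog '-0.03 -0.4 0 0 0 0 1;-0.03 -0.4 0 0 0 0 1;-0.03 -0.4 0 0 0 0 1;-0.03 -0.4 0 0 0 0 1;-0.03 -0.4 0 0 0 0 1'
python3 -m jog '-0.03 -0.4 0 0 0 0 1;-0.02 -0.3 0 0 0 0 1;-0.02 -0.2 0 0 0 0 1;0 -0.1 0 0 0 0 1;0 0 0 0 0 0 1'
```

```text
time: 4.7
tool_pos: [491.2, 377.9, 475.7]
tcp_rot: [180.0, 0.0, -176.4]
ft_force: [0.1, 0.1, -1.5]
finger_gap: 13.4
grip_force: 78.0
time: 5.32
tool_pos: [512.3, 211.8, 474.0]
tcp_rot: [-179.9, -0.1, -176.4]
ft_force: [0.1, -0.3, -1.6]
finger_gap: 13.0
grip_force: 78.0
time: 5.95
tool_pos: [539.5, 13.2, 474.2]
tcp_rot: [-180.0, -0.1, -176.4]
ft_force: [0.4, -0.3, -1.9]
finger_gap: 12.8
grip_force: 78.0
time: 6.58
tool_pos: [553.3, -84.3, 475.3]
tcp_rot: [180.0, -0.0, -176.4]
ft_force: [-0.7, 0.1, -1.8]
finger_gap: 12.9
grip_force: 78.1
```

Run:
```python
from h import *
import pickle
d={n:snapshot(n) for n in('scene','top','wrist')}; d['st']=sense(); pickle.dump(d,open('s3.pkl','wb'))
a=d['scene']['img'][150:390,140:400]; b=d['wrist']['img']
A=cv2.resize(a,(520,480),interpolation=cv2.INTER_CUBIC); B=cv2.resize(b,(400,300))
t=d['top']['img'][150:270,330:490]; T=cv2.resize(t,(240,180))
C=np.zeros((480,800,3),np.uint8); C[:,:520]=A; C[:210,520:]=cv2.resize(b,(280,210)); C[220:400,520:760]=T
cv2.imwrite('pics/s3.png',C[:,:,::-1])
p=d['st']['tool_pos']; print(p)
for n in('scene','wrist','top'): print(n,[proj(d[n],q).round(1) for q in([p[0],p[1],p[2]-155-163],[p[0],p[1],p[2]-155],[555,-116,85])])
```

```text
[553.44788503 -83.21801022 475.73726305]
scene [array([248.5, 299.5]), array([231.9, 225.4]), array([236.5, 335.8])]
wrist [array([315.7, 231.2]), array([316.5, 327.5]), array([283.3, 214.5])]
top [array([390.3, 203.3]), array([400. , 177.6]), array([401.8, 210.4])]
```

View pics/s3.png

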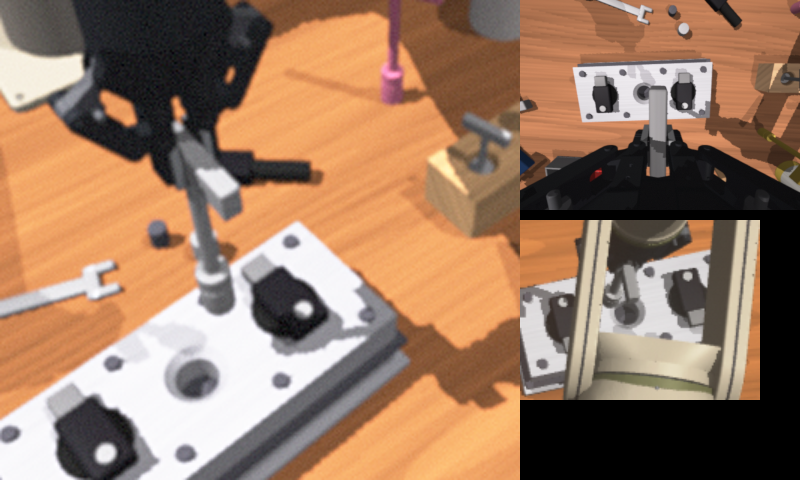

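```bash
python3 -m jog '0 -0.15 0 0 0 0 1;0 -0.18 0.1 0 0 0 1;0 0 0.2 0 0 0 1;0 0 0.2 0 0 0 1;0 0 0.1 0 0 0 1'
python3 -m jog '0 0 0 0 0 0 1'
python3 - <<'E'
from h import *
import pickle
d={n:snapshot(n) for n in('scene','top','wrist')}; d['st']=sense(); pickle.dump(d,open('s4.pkl','wb'))
a=d['scene']['img'][260:390,170:310]; t=d['top']['img'][170:250,350:450]
C=np.zeros((520,800,3),np.uint8); C[:,:560]=cv2.resize(a,(560,520),interpolation=cv2.INTER_CUBIC); C[:192,560:]=cv2.resize(t,(240,192)); C[200:380,560:]=cv2.resize(d['wrist']['img'],(240,180))
p=d['st']['tool_pos']; print(p)
for n in('scene','top'): print(n,[proj(d[n],q).round(1) for q in([p[0],p[1],p[2]-155-163],[p[0],p[1],p[2]-155],[p[0],p[1],85])])
cv2.imwrite('pics/s4.png',C[:,:,::-1])
E
```

```text
time: 7.35
tool_pos: [555.0, -116.8, 412.7]
tcp_rot: [179.9, -0.2, -176.4]
ft_force: [-0.2, -0.6, -1.6]
finger_gap: 12.8
grip_force: 78.1
time: 7.48
tool_pos: [555.2, -116.7, 414.1]
tcp_rot: [179.9, -0.1, -176.4]
ft_force: [0.1, -0.2, -2.1]
finger_gap: 13.0
grip_force: 78.1
[ 555.75747468 -116.86255687  416.59324991]
scene [array([235. , 332.2]), array([216.5, 269.2]), array([236.2, 336.5])]
top [array([402.9, 208.3]), array([413.9, 184.6]), array([402.1, 210. ])]
```

View pics/s4.png

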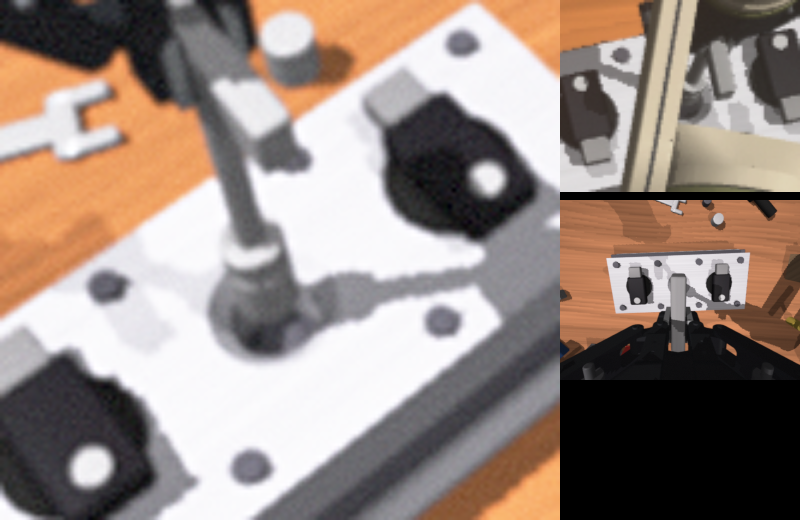

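The foot sits over the flare, within about 1 px of its centre (well ≈ (237,338), projected foot ≈ (236,336.5)). Descending with a force check.

```bash
python3 -m jog '0 0 0.06 0 0 0 1;0 0 0.06 0 0 0 1;0 0 0.06 0 0 0 1;0 0 0.06 0 0 0 1;0 0 0 0 0 0 1'
python3 -m jog '0 0 0.06 0 0 0 1;0 0 0.06 0 0 0 1;0 0 0.06 0 0 0 1;0 0 0 0 0 0 1'
```

```text
time: 8.25
tool_pos: [555.3, -117.0, 390.8]
tcp_rot: [180.0, -0.1, -176.4]
ft_force: [-0.2, 0.1, -1.4]
finger_gap: 12.9
grip_force: 78.1
time: 8.75
tool_pos: [555.3, -116.9, 372.8]
tcp_rot: [180.0, -0.1, -176.4]
ft_force: [0.0, 0.1, -2.4]
finger_gap: 12.8
grip_force: 78.1
```

```bash
python3 -m jog '0 0 0.06 0 0 0 1;0 0 0.06 0 0 0 1;0 0 0.06 0 0 0 1;0 0 0.06 0 0 0 1;0 0 0 0 0 0 1'
python3 -m jog '0 0 0.03 0 0 0 1;0 0 0.03 0 0 0 1;0 0 0.02 0 0 0 1;0 0 0 0 0 0 1'
```

```text
time: 9.38
tool_pos: [555.3, -116.9, 348.8]
tcp_rot: [180.0, -0.1, -176.4]
ft_force: [-1.4, 1.2, -1.8]
finger_gap: 12.7
grip_force: 78.1
time: 9.88
tool_pos: [555.5, -117.0, 341.5]
tcp_rot: [180.0, -0.0, -176.4]
ft_force: [-0.1, -0.2, -1.5]
finger_gap: 13.0
grip_force: 78.1
```

```bash
python3 -m jog '0 0 0.02 0 0 0 1;0 0 0 0 0 0 1'
python3 -m jog '0 0 0.015 0 0 0 1;0 0 0 0 0 0 1'
python3 -m jog '0 0 0.01 0 0 0 1;0 0 0 0 0 0 1'
```

```text
time: 10.12
tool_pos: [555.5, -117.0, 339.5]
tcp_rot: [180.0, -0.0, -176.4]
ft_force: [0.2, 0.2, -1.5]
finger_gap: 12.8
grip_force: 78.1
time: 10.38
tool_pos: [555.5, -117.0, 338.0]
tcp_rot: [180.0, -0.0, -176.4]
ft_force: [-0.1, 0.1, -0.8]
finger_gap: 12.9
grip_force: 78.1
time: 10.62
tool_pos: [555.7, -117.1, 337.9]
tcp_rot: [-180.0, 0.0, -176.4]
ft_force: [-0.4, -0.1, 4.3]
finger_gap: 12.6
grip_force: 78.9
```

Floor contact came at 338 mm, the expected height. Releasing gently and withdrawing.

```bash
python3 -m jog '0 0 0 0 0 0 1' 20
python3 -m jog '0 0 0 0 0 0 0.5;0 0 0 0 0 0 0.2;0 0 0 0 0 0 -0.2;0 0 0 0 0 0 -0.6;0 0 0 0 0 0 -1'
python3 -m jog '0 0 0 0 0 0 -1;0 0 0 0 0 0 -1;0 0 -0.1 0 0 0 -1;0 0 -0.2 0 0 0 -1;0 0 -0.3 0 0 0 -1'
python3 -m jog '0 0 -0.4 0 0 0 -1;0 0 -0.4 0 0 0 -1;0 0 0 0 0 0 -1;0 0 0 0 0 0 -1'
python3 - <<'E'
from h import *
d={n:snapshot(n) for n in('scene','top','wrist')}
a=d['scene']['img'][220:390,150:330]; t=d['top']['img'][170:250,350:450]
C=np.zeros((510,800,3),np.uint8); C[:,:540]=cv2.resize(a,(540,510),interpolation=cv2.INTER_CUBIC); C[:208,540:]=cv2.resize(t,(260,208)); C[215:410,540:]=cv2.resize(d['wrist']['img'],(260,195))
for n in('scene','top','wrist'): print(n,[proj(d[n],q).round(1) for q in([555.5,-117,183],[555.5,-117,195])])
cv2.imwrite('pics/s5.png',C[:,:,::-1])
E
```

```text
time: 10.75
tool_pos: [555.7, -117.1, 337.9]
tcp_rot: [-180.0, 0.1, -176.4]
ft_force: [-1.4, 0.4, 6.0]
finger_gap: 12.7
grip_force: 79.0
time: 11.38
tool_pos: [555.5, -117.0, 337.1]
tcp_rot: [180.0, -0.0, -176.4]
ft_force: [0.3, -0.5, -0.6]
finger_gap: 83.8
grip_force: 0.0
time: 12.0
tool_pos: [555.4, -117.0, 398.6]
tcp_rot: [180.0, -0.0, -176.4]
ft_force: [-0.3, -0.0, -0.1]
finger_gap: 85.4
grip_force: 0.0
time: 12.5
tool_pos: [555.5, -117.0, 478.2]
tcp_rot: [-180.0, 0.1, -176.4]
ft_force: [-0.3, -0.6, -0.6]
finger_gap: 85.5
grip_force: 0.0
scene [array([226.1, 302.6]), array([224.7, 297.9])]
top [array([408.3, 196.9]), array([409.1, 195.2])]
wrist [array([315.4, 239.2]), array([315.5, 243.3])]
```

View pics/s5.png

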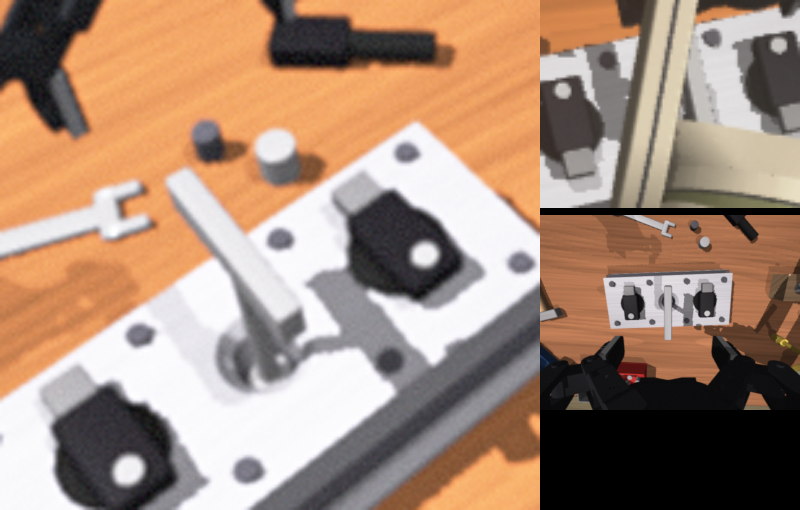

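The wrench stands upright in the well. Its bar centre is at about (228,302), against (226,302.6) expected, and the gripper is clear of it.

```bash
python3 -c "
from bench import *
print(hand_in())"
```

```text
the job is handed in; nothing more can be done
None
```

The wrench was held down to the well's floor, released and left standing upright in the open middle well, and the job is handed in; no verdict was returned.

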